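# Proof-pull three spring clips and reject the weak one

## Task

One of the three blue spring clips on the test rail has gone weak. Working from left to right, pull each clip's yellow-handled gauge strip gently straight back with about 8 newtons, never more than 12: a sound clip comes up against its stop and keeps its strip, so let go of it there, while the weak one gives its strip up - draw that strip right out and leave it standing on the bench beside or in front of the rail. Then stand the weak clip upright in the red tray, leaving the sound clips in their stations still gripping their strips and everything else undisturbed.

Things in the scene. Friction and masses are not known exactly. Their poses are not given: they have to be found in the camera images.
- clip_a: Blue spring clip, looks like the other two, 50 x 40 x 42 mm (x, y, z), thumb lever to 53 mm; origin under its centre, x from jaw mouth to rear. Its sprung upper jaw grips 24 mm of strip_a's tongue. Underside 8 mm above the bench. One of the three clips (not told which) has a tired spring and lets its strip go at 3 to 5 N; the others hold beyond 16 N.
- clip_b: Blue spring clip, looks like the other two, 50 x 40 x 42 mm (x, y, z), thumb lever to 53 mm; origin under its centre, x from jaw mouth to rear. Its sprung upper jaw grips 24 mm of strip_b's tongue. Underside 8 mm above the bench. It stands loose, its mouth 2 to 8 mm short of its station's stop posts.
- clip_c: Blue spring clip, looks like the other two, 50 x 40 x 42 mm (x, y, z), thumb lever to 53 mm; origin under its centre, x from jaw mouth to rear. Its sprung upper jaw grips 24 mm of strip_c's tongue. Underside 8 mm above the bench. Carry it by its flat sides (40 mm across) near x = +5 mm, tool centre 32 mm above its underside.
- strip_a: Gauge strip: yellow grip block 28 x 12 mm (x, y), top at 56 mm, on a slippery white nylon foot 32 x 26 x 6 mm standing on the bench; aluminium tongue (16 mm wide, 4 thick, 33 mm up) runs along +x into clip_a. Origin under the foot's centre. 60 g, stands by itself. Pinch the block across its 12 mm, tool centre 33 mm above the bench, and pull along the strip's -x.
- strip_a_tip (a point): Far end of strip_a's tongue, 84 mm ahead (+x) of its origin, 33 mm up; at the start at clip x = -1 mm; the tongue is clear of the clip beyond clip x = -25 mm.
- strip_b: Gauge strip: yellow grip block 28 x 12 mm (x, y), top at 56 mm, on a slippery white nylon foot 32 x 26 x 6 mm standing on the bench; aluminium tongue (16 mm wide, 4 thick, 33 mm up) runs along +x into clip_b. Origin under the foot's centre. 60 g, stands by itself. Pinched and pulled like strip_a.
- strip_b_tip (a point): Far end of strip_b's tongue, 84 mm ahead (+x) of its origin, 33 mm up; at the start at clip x = -1 mm; the tongue is clear of the clip beyond clip x = -25 mm.
- strip_c: Gauge strip: yellow grip block 28 x 12 mm (x, y), top at 56 mm, on a slippery white nylon foot 32 x 26 x 6 mm standing on the bench; aluminium tongue (16 mm wide, 4 thick, 33 mm up) runs along +x into clip_c. Origin under the foot's centre. 60 g, stands by itself. Pinched and pulled like strip_a.
- strip_c_tip (a point): Far end of strip_c's tongue, 84 mm ahead (+x) of its origin, 33 mm up; at the start at clip x = -1 mm; the tongue is clear of the clip beyond clip x = -25 mm.
- rail: Test rail, fixed: wooden board 90 x 320 x 8 mm (x, y, z), origin at the centre of its underside on the bench; x points away from the strips (strips are pulled along -x), y along the row. Three stations, 100 mm apart.
- station_left: Left station (seen by the robot), at y = +100 mm on the rail; origin on the board's top. Aluminium guides 8 mm high, 2.5 mm clear of the clip's sides, and a rear bar, hold the clip loosely; lift it straight up.
- stop_left: Stop of the left station: two dark posts, 40 mm high, in front of the clip either side of the tongue; origin 37 mm before the station's on its x axis, rubber rear faces 4 mm behind the origin. It is sprung: it gives 1 mm towards the robot for each 3 N of pull, 8 mm at most.
- station_middle: Middle station (seen by the robot), at y = +0 mm on the rail; origin on the board's top. Aluminium guides 8 mm high, 2.5 mm clear of the clip's sides, and a rear bar, hold the clip loosely; lift it straight up.
- stop_middle: Stop of the middle station: two dark posts, 40 mm high, in front of the clip either side of the tongue; origin 37 mm before the station's on its x axis, rubber rear faces 4 mm behind the origin. It is sprung: it gives 1 mm towards the robot for each 3 N of pull, 8 mm at most.
- station_right: Right station (seen by the robot), at y = -100 mm on the rail; origin on the board's top. Aluminium guides 8 mm high, 2.5 mm clear of the clip's sides, and a rear bar, hold the clip loosely; lift it straight up.
- stop_right: Stop of the right station: two dark posts, 40 mm high, in front of the clip either side of the tongue; origin 37 mm before the station's on its x axis, rubber rear faces 4 mm behind the origin. It is sprung: it gives 1 mm towards the robot for each 3 N of pull, 8 mm at most.
- reject_tray: Red open tray, 160 x 160 x 30 mm, walls and floor 5 mm, fixed; origin at the centre of its underside.
- glue_bottle: White glue bottle with orange cap, 57 mm across, 182 mm high, standing loose; origin under its centre. A bystander.
- yellow_screwdriver: Yellow-handled screwdriver, 150 mm long, lying loose; origin under its middle. A bystander.
Not all that is in view belongs to the job. Leave any orange look-alike of the strip_c alone.

How it is judged:
By the outcome, as a careful person would: the job done as asked, in the order asked, and still so for the second after the job is handed in, with the robot touching nothing.
It also fails if it takes over 72 s, if anything falls off the work surface, if the arm or the gripper's body presses on something with over 40 N, if the wrist force passes 120 N, or if a joint passes its speed limit or range.

## Robot

A 6-joint arm with a two-finger parallel gripper is mounted at the origin on a cart in front of the work surface, level with it; the furniture and walls round the work are solid. World frame = base frame: x ahead of the robot, y to its left, z up, the work surface at z = 0. Lengths are in m, angles in rad, forces in N, time in s.
With the tool pointing down it reaches from about 0.425 to 0.95 m from the base axis. Payload 3.5 kg.
Tool frame: the origin (TCP) lies between the finger pads, 19 mm behind the fingertips; this is the grasp point; z points along the fingers, y is the line along which they close (so a half turn about z gives the same grasp; the last joint's range is limited). The gripper opens to 85 mm and grips with 20 to 120 N. Pads are 22 mm wide; open, the fingers measure 114 mm over their backs; the gripper's body (76 mm by 85 mm) begins 54 mm behind the grasp point. The pads swing forward as they close: fully open they stand 13 mm farther back than shut.
Start: joints at [1.109, 0.286, 1.577, -0, 1.279, -0.15], TCP at [0.207, 0.642, 0.25] pointing down, gripper open.
Joint ranges: [-2.77, 2.77], [-0.9, 2.22], [0.21, 2.48], [-1.53, 4.67], [0.24, 2.81], [-2.84, 2.84]. Speed limits (rad/s): [2.79, 2.79, 3.14, 3.14, 3.14, 3.14].

## Interface

Orientations are given as a unit quaternion [x, y, z, w].
In Python, from plant import ctrl gives the robot as it stands. The module is installed in compiled form; this text tells all that it offers.
- The arm moves only by the tool send_rows, never from a script. Its argument "rows" is text: rows parted by semicolons, each of 7 numbers parted by spaces: the turn, a rotation vector about the tool's x, y, z in a scale on which 1.0 is 2 rad, then the shift along the tool's x, y, z in normalised numbers (1 is 100 cm), then the opening, from -1 (shut) to 1 (fully open). A call has 1 to 8 rows; each row is the pose to reach, as a shift and turn from the pose commanded when the call began, along the tool's axes at that moment; what a row does not reach only later rows make up. A row lasts 1/8 s, in which the tool goes at most 62.5 mm and 10.7 degrees, less where a joint would pass 70% of its speed; a pose out of reach is approached as far as the arm can. A shift or turn number past 1, either way, is cut back to 1. A call with a gripper value outside its range is refused whole. The fingers move at their own pace and stop on an object; "grip_force" is the grip in N (left out, the last holds). Time passes only in rows, so rows that repeat a pose let the fingers close. It gives the time, the measured TCP pose, the force, the opening and the grip force at its end, in the units of the state.
- ctrl.get_state(): the state, without advancing time (a new reading comes with each control period).
- ctrl.read_camera(name): name is "scene" or "side" or "wrist"; returns a dict with "color" (400x640x3 uint8, red, green, blue), "fx", "fy", "cx", "cy" (pixels), "D" ([k1, k2, p1, p2, k3] as OpenCV has them; the pictures are not rectified), "extrinsics" (4x4, takes a point from world to camera coordinates). Camera axes: x right, y down, z forward; pixel columns grow to the right and rows downward; lengths in m; the calibration is good to about 2 mm. A picture is of the moment at which its call begins. There is no depth.
- ctrl.sign_off(): hands the job in; it is judged then, once.
Trained networks look in a picture, given as the dict that the camera call returned (one of the last four; its "shot" number tells which), for a name from the list of things; names that differ only in an ending like _2 or _b are one class to them, and where a whole thing is asked for, a point or a joint stands for the part that bears it (a point fixed in the world has none). Each returns a list of dicts, best first, with "p" (0 to 1); they miss things now and then, are a little off and sometimes report something else, mostly with a low value. They report only what shows in the picture. A call takes as long as a camera call. They do not tell look-alikes from the thing itself.
- ctrl.look_for(picture, target): "position" ([x, y, z] in m, in the coordinates of the camera as it stood for that picture, good to about 4 mm: the middle of the surface that is visible of it).
The state is a dict: "time": time; "qpos": joint angles; "dq": joint speeds; "joint_efforts": joint torques, N m; "eef_pos": TCP position; "tcp_rot": TCP orientation; "contact_force": force on the tool from outside, world axes, zero at the start; "wrist_torque": the same for the moment, N m; "opening": opening from 0.0 (shut) to 1.0 (fully open); "finger_force": force on a finger pad.
Only numpy, scipy, OpenCV 4.12 (cv2) and the standard library are available. Lean on these libraries where they do the work, as an engineer would, in place of code of your own. Each camera call takes 0.05 s, during which the arm holds its last target. There are 200 camera calls.

## Working session

There is one attempt and no reset: what is moved stays moved. The work goes in short steps, Python scripts to look and compute and a tool call to move; the robot and the scene stay as the last step left them, time stands still between calls to the robot, and variables do not carry over. Pictures are saved under pics/ and viewed, at most 10 in all, crops included, and the job is handed in when it is done.

Besides the shell and the picture viewer there is one more tool, called after "Call:" by a JSON object that holds its "fn" and its "kwargs", one argument or row to a line. send_rows: Moves the arm, as the interface text tells. Its arguments: {"type":"object","properties":{"rows":{"type":"string"},"grip_force":{"type":"number"}},"required":["rows"]}

```bash
mkdir -p pics
cat > h.py <<'E'
import numpy as np, cv2
from scipy.spatial.transform import Rotation as R
from plant import ctrl
def cam(n): return ctrl.read_camera(n)
def save(c,f): cv2.imwrite('pics/'+f,c['color'][:,:,::-1])
def toworld(c,p):
    E=np.array(c['extrinsics']); return (np.linalg.inv(E)@np.r_[p,1])[:3]
def K(c): return np.array([[c['fx'],0,c['cx']],[0,c['fy'],c['cy']],[0,0,1.]])
def pix2plane(c,uv,z):
    n=cv2.undistortPoints(np.array([[uv]],float),K(c),np.array(c['D']))[0,0]
    E=np.linalg.inv(np.array(c['extrinsics'])); d=E[:3,:3]@np.r_[n,1]; o=E[:3,3]
    return o+d*(z-o[2])/d[2]
def proj(c,P):
    E=np.array(c['extrinsics']); 
    return cv2.projectPoints(np.atleast_2d(np.array(P,float)),cv2.Rodrigues(E[:3,:3])[0],E[:3,3],K(c),np.array(c['D']))[0][:,0]
def delta(pos,yaw_or_R=None):
    s=ctrl.get_state(); r=R.from_quat(s['tcp_rot']); return 1000*r.inv().apply(np.array(pos)-s['eef_pos'])
E
python3 - <<'E'
from h import *
a=cam('scene');b=cam('side');save(a,'s1.png');save(b,'d1.png')
for n in ['clip_a','strip_a','strip_a_tip','rail','station_left','stop_left','station_right','reject_tray','glue_bottle','yellow_screwdriver']:
  for c,k in ((a,'sc'),(b,'si')):
    for r in ctrl.look_for(c,n)[:6]: print(n,k,round(r['p'],2),toworld(c,r['position']).round(3),proj(c,toworld(c,r['position'])).round(0)[0])
s=ctrl.get_state();print(s['tcp_rot'],s['eef_pos'],R.from_quat(s['tcp_rot']).as_matrix().round(3))
E
```

```text
clip_a sc 0.92 [0.564 0.014 0.045] [316. 201.]
clip_a sc 0.8 [ 0.553 -0.093  0.046] [341. 227.]
clip_a sc 0.66 [0.585 0.108 0.051] [300. 177.]
clip_a si 0.86 [ 0.552 -0.058  0.044] [335. 199.]
clip_a si 0.75 [0.581 0.141 0.044] [324. 238.]
clip_a si 0.61 [0.565 0.039 0.042] [331. 217.]
strip_a sc 0.86 [0.484 0.032 0.037] [288. 215.]
strip_a sc 0.84 [0.494 0.132 0.035] [268. 192.]
strip_a sc 0.8 [ 0.467 -0.072  0.034] [308. 243.]
strip_a sc 0.61 [ 0.642 -0.353  0.033] [447. 277.]
strip_a si 0.8 [0.5   0.14  0.029] [357. 243.]
strip_a si 0.71 [ 0.659 -0.331  0.032] [303. 164.]
strip_a si 0.68 [ 0.47  -0.054  0.034] [364. 202.]
strip_a si 0.57 [0.477 0.049 0.033] [364. 222.]
strip_a_tip sc 0.75 [0.48  0.032 0.036] [286. 216.]
strip_a_tip si 0.55 [0.481 0.045 0.035] [362. 220.]
strip_a_tip si 0.43 [0.581 0.142 0.046] [325. 237.]
rail sc 0.84 [ 0.547 -0.02   0.002] [320. 223.]
rail sc 0.27 [0.563 0.008 0.043] [317. 203.]
rail sc 0.23 [ 0.705 -0.243  0.095] [432. 217.]
rail si 0.58 [0.571 0.131 0.01 ] [328. 247.]
rail si 0.47 [0.567 0.142 0.014] [330. 248.]
station_left sc 0.7 [0.557 0.104
[... 327 characters left out ...]
6. 242.]
station_right si 0.37 [ 0.47  -0.053  0.032] [364. 203.]
reject_tray sc 0.65 [ 0.455 -0.305  0.003] [373. 319.]
reject_tray si 0.98 [ 0.451 -0.309  0.01 ] [363. 172.]
glue_bottle sc 0.68 [ 0.704 -0.244  0.096] [432. 217.]
glue_bottle si 0.79 [ 0.72  -0.208  0.083] [282. 165.]
yellow_screwdriver sc 0.57 [0.497 0.296 0.019] [236. 165.]
yellow_screwdriver si 0.74 [0.499 0.318 0.02 ] [363. 294.]
yellow_screwdriver si 0.63 [ 0.511 -0.051  0.032] [350. 203.]
yellow_screwdriver si 0.6 [ 0.467 -0.055  0.034] [365. 202.]
[ 1.55228168e-01  9.87878644e-01 -1.08171679e-05  2.61788481e-06] [0.20701883 0.64245174 0.2500103 ] [[-0.952  0.307  0.   ]
 [ 0.307  0.952 -0.   ]
 [-0.    -0.    -1.   ]]
```

View pics/s1.png

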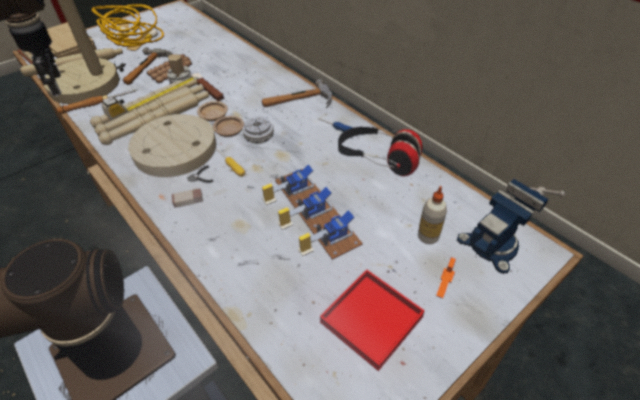

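View pics/d1.png

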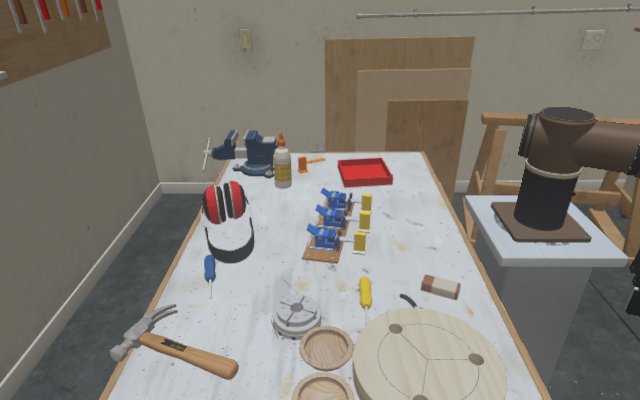

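The scene shows the rail with clips at scene pixels (298,178), (316,202) and (341,227). Their yellow strips are at (268,192), (285,216) and (306,243). The orange look-alike is at (447,277), so I'll leave it alone. The red tray is at (372,318). Next I'll bring the wrist camera over the row.

The manual's scale: shifts go in shares of 100 cm and turns go in shares of 2 rad. Converting my numbers, -493 mm is -0.493, -467 mm is -0.467, -10 degrees is -0.0873.

Call:
{"fn": "send_rows", "kwargs": {
  "rows": "0 0 -0.0873 -0.467 -0.493 -0.1 1;0 0 -0.0873 -0.467 -0.493 -0.1 1;0 0 -0.0873 -0.467 -0.493 -0.1 1;0 0 -0.0873 -0.467 -0.493 -0.1 1;0 0 -0.0873 -0.467 -0.493 -0.1 1;0 0 -0.0873 -0.467 -0.493 -0.1 1;0 0 -0.0873 -0.467 -0.493 -0.1 1;0 0 -0.0873 -0.467 -0.493 -0.1 1"
}}

```text
time: 2.1
eef_pos: [0.4211, 0.1945, 0.3236]
tcp_rot: [0.068, 0.998, 0.0, 0.001]
contact_force: [0.9, 0.5, -0.4]
opening: 1.001
finger_force: 0.0
```

Run:
```python
from h import *
s=ctrl.get_state();print(s['eef_pos'],delta([.5,.03,.35]),s['contact_force'],R.from_quat(s['tcp_rot']).as_matrix().round(3)[:2])
```

```text
[0.42110041 0.19446733 0.32362321] [-100.6610769  -152.13370419  -26.3261443 ] [ 0.93563494  0.50929505 -0.38130797] [[-0.991  0.137  0.001]
 [ 0.137  0.991  0.   ]]
```

Converted, -152 mm is -0.152, -100 mm is -0.1.

Call:
{"fn": "send_rows", "kwargs": {
  "rows": "0 0 0 -0.1 -0.152 -0.026 1;0 0 0 -0.1 -0.152 -0.026 1;0 0 0 -0.1 -0.152 -0.026 1;0 0 0 -0.1 -0.152 -0.026 1;0 0 0 -0.1 -0.152 -0.026 1"
}}

```text
time: 2.72
eef_pos: [0.4987, 0.0322, 0.3487]
tcp_rot: [0.069, 0.998, 0.0, -0.0]
contact_force: [-0.3, -0.2, -1.1]
opening: 1.004
finger_force: 0.0
```

Run:
```python
from h import *
c=cam('wrist');save(c,'w1.png')
for n in ['clip_a','strip_a','station_left','stop_left']:
    for r in ctrl.look_for(c,n)[:5]: print(n,round(r['p'],2),toworld(c,r['position']).round(3),proj(c,toworld(c,r['position'])).round(0)[0])
s=ctrl.get_state();print(s['eef_pos'],s['contact_force'],np.linalg.inv(np.array(c['extrinsics'])).round(3))
import pickle;pickle.dump(c,open('w1.pkl','wb'))
```

```text
clip_a 0.94 [0.564 0.022 0.048] [317. 208.]
clip_a 0.92 [0.585 0.116 0.05 ] [389. 215.]
clip_a 0.92 [ 0.55  -0.077  0.049] [243. 209.]
strip_a 0.67 [0.491 0.036 0.035] [320. 152.]
strip_a 0.65 [ 0.653 -0.339  0.038] [ 86. 295.]
strip_a 0.62 [ 0.469 -0.062  0.035] [245. 146.]
strip_a 0.56 [0.504 0.13  0.037] [393. 152.]
station_left 0.79 [0.55  0.109 0.015] [377. 184.]
stop_left 0.56 [0.546 0.12  0.037] [387. 184.]
[0.49846177 0.03325244 0.34876825] [-0.0553762   0.87040272  0.94399503] [[ 0.139  0.95   0.279  0.427]
 [ 0.99  -0.133 -0.039  0.041]
 [ 0.     0.282 -0.96   0.474]
 [ 0.     0.     0.     1.   ]]
```

View pics/w1.png

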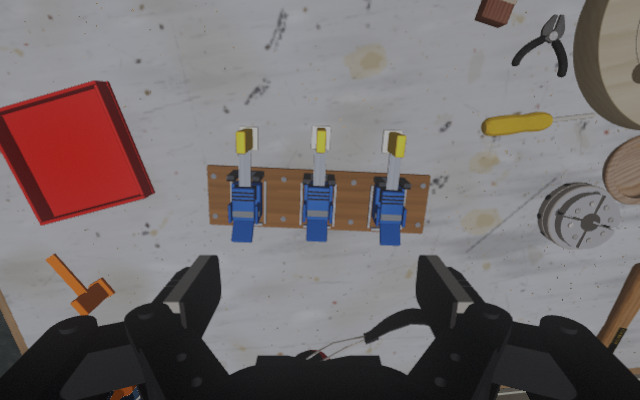

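The wrist picture shows the rail with corners at about (208,165), (430,176), (428,235) and (208,230). The yellow blocks are at (397,143) left, (320,140) middle and (245,140) right. The orange look-alike is at (95,295), away from the rail. I'll enlarge the rail.

Run:
```python
from h import *
import pickle;c=pickle.load(open('w1.pkl','rb'))
im=c['color'];cr=im[115:255,200:440][:,:,::-1]
cv2.imwrite('pics/w1c.png',cv2.resize(cr,None,fx=3.3,fy=3.3,interpolation=cv2.INTER_CUBIC))
hsv=cv2.cvtColor(im,cv2.COLOR_RGB2HSV)
m=cv2.inRange(hsv,(24,150,200),(34,255,255)); m[:,440:]=0;m[:115]=0;m[255:]=0
n,l,st,ce=cv2.connectedComponentsWithStats(m)
for i in range(1,n):
  if st[i][4]>20: print('yel',st[i],ce[i].round(1),pix2plane(c,ce[i],.056).round(4))
m=cv2.inRange(hsv,(5,80,50),(18,220,190)); m2=np.zeros_like(m);m2[150:245,195:445]=m[150:245,195:445]
pts=cv2.findNonZero(cv2.morphologyEx(m2,cv2.MORPH_OPEN,np.ones((3,3))))
q=cv2.boxPoints(cv2.minAreaRect(pts))
W=np.array([pix2plane(c,p,.008) for p in q]);print(q.round(1),W.round(4),W.mean(0),[np.linalg.norm(W[i]-W[i-1]).round(4) for i in range(4)])
```

```text
[[204.4 223.3]
 [207.1 164.7]
 [429.3 174.8]
 [426.6 233.4]] [[ 0.5763 -0.1503  0.008 ]
 [ 0.4904 -0.1259  0.008 ]
 [ 0.5489  0.1854  0.008 ]
 [ 0.6387  0.1773  0.008 ]] [0.56357068 0.0216175  0.008     ] [np.float64(0.3335), np.float64(0.0893), np.float64(0.3167), np.float64(0.0902)]
```

View pics/w1c.png

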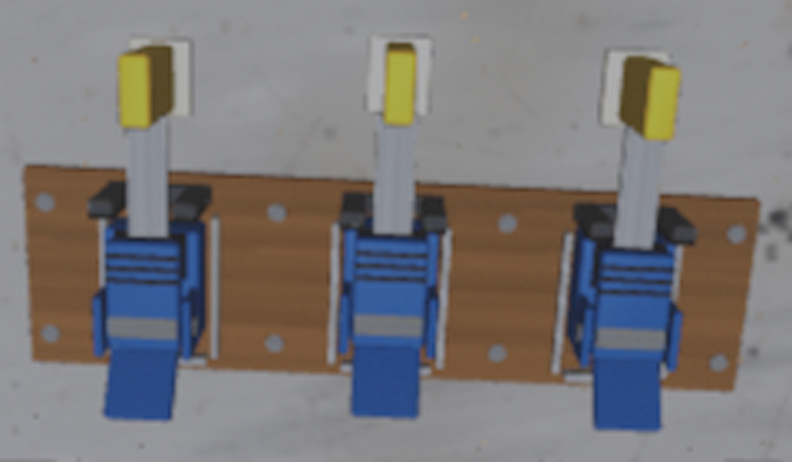

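```bash
cat >> h.py <<'E'
def fitrail(W):
    M=np.array([[-45,-160],[-45,160],[45,160],[45,-160]])/1000; c=W[:,:2].mean(0); A=W[:,:2]-c
    th=np.arctan2((M[:,0]*A[:,1]-M[:,1]*A[:,0]).sum(),(M*A).sum()); return c,th
E
python3 - <<'E'
from h import *
import pickle;c=pickle.load(open('w1.pkl','rb'))
f=lambda p:np.array(p)/3.3+[200,115]-.35
W=np.array([pix2plane(c,f(p),.008) for p in [(25,167),(757,200),(735,388),(33,358)]])
print(W.round(4),[np.linalg.norm(W[i]-W[i-1]).round(4) for i in range(4)])
o,th=fitrail(W);print('rail',o,np.degrees(th))
r=np.array([[np.cos(th),-np.sin(th)],[np.sin(th),np.cos(th)]])
for n,p in dict(L=(661,102),M=(400,83),R=(136,89)).items():
  P=pix2plane(c,f(p),.056);print(n,P.round(4),'rail frame',(r.T@(P[:2]-o)*1000).round(1))
for n,p,z in [('tipL',(636,237),.035),('tipM',(394,230),.035),('tipR',(148,233),.035)]:
  P=pix2plane(c,f(p),z);print(n,'rail frame',(r.T@(P[:2]-o)*1000).round(1))
E
```

```text
[[ 0.4912 -0.1259  0.008 ]
 [ 0.5494  0.185   0.008 ]
 [ 0.6358  0.1711  0.008 ]
 [ 0.5771 -0.1425  0.008 ]] [np.float64(0.0875), np.float64(0.3163), np.float64(0.0875), np.float64(0.3191)]
rail [0.56338312 0.02191297] -10.574109054998747
L [0.4937 0.1359 0.056 ] rail frame [-89.4  99.3]
M [0.4729 0.0389 0.056 ] rail frame [-92.1   0.1]
R [ 0.4612 -0.0602  0.056 ] rail frame [-85.3 -99.5]
tipL rail frame [-31.4 100.6]
tipM rail frame [-29.8   0.8]
tipR rail frame [ -24.  -100.4]
```

```bash
cat >> h.py <<'E'
o=np.array([.56338,.02191]); th=np.radians(-10.574)
def rw(x,y): # rail mm -> world
    return o+np.array([[np.cos(th),-np.sin(th)],[np.sin(th),np.cos(th)]])@np.array([x,y])/1000
def wr(p): return np.array([[np.cos(th),np.sin(th)],[-np.sin(th),np.cos(th)]])@(np.array(p)[:2]-o)*1000
def turnz(): # tool z turn (deg) to make tool y along rail y
    m=R.from_quat(ctrl.get_state()['tcp_rot']).as_matrix(); a=np.degrees(np.arctan2(m[1,1],m[0,1])); return -(90+np.degrees(th)-a)
E
python3 - <<'E'
from h import *
print(delta([*rw(-89.4,99.5),.10]),turnz())
E
```

```text
[ 18.49227981 101.28073533 248.77889609] 2.83176342930561
```

Converted, 249 mm is 0.249, 190 mm is 0.19, 2.7 degrees is 0.0236.

Call:
{"fn": "send_rows", "kwargs": {
  "rows": "0 0 0.0236 0.0185 0.1013 0.13 0;0 0 0.0236 0.0185 0.1013 0.19 0;0 0 0.0236 0.0185 0.1013 0.249 0;0 0 0.0236 0.0185 0.1013 0.249 0;0 0 0.0236 0.0185 0.1013 0.249 0;0 0 0.0236 0.0185 0.1013 0.249 0"
}}

```text
time: 3.72
eef_pos: [0.4923, 0.1358, 0.0977]
tcp_rot: [0.091, 0.996, -0.0, -0.003]
contact_force: [-0.5, 0.3, -0.1]
opening: 0.497
finger_force: 0.0
```

Run:
```python
from h import *
c=cam('wrist');save(c,'w2.png')
s=ctrl.get_state();print(delta([*rw(-89.4,99.5),.033]),turnz(),s['contact_force'],R.from_quat(s['tcp_rot']).as_matrix().round(3))
P=[[*rw(-89.4+a,99.5+b),.056] for a in(-14,14) for b in (-6,6)];print(proj(c,P).round(0))
```

```text
[ 0.26188126  0.5119783  66.67257484] 0.10127775668071592 [ 0.07993836  0.17859932 -0.00096423] [[-0.983  0.182 -0.001]
 [ 0.182  0.983 -0.   ]
 [ 0.001 -0.    -1.   ]]
[[309. 219.]
 [332. 219.]
 [309. 266.]
 [331. 266.]]
```

View pics/w2.png

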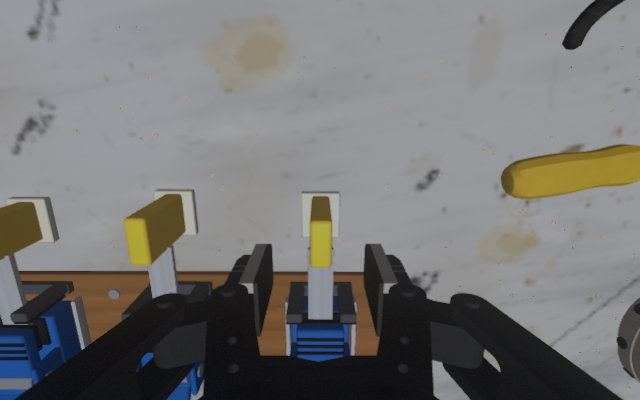

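The block below sits centred between the fingers at (320,232). The predicted top face is rows 219–266, so I'll check that edge numerically.

Run:
```python
from h import *
im=cv2.imread('pics/w2.png')
for y in range(190,274,4): print(y,im[y,316],im[y,326])
print(im[242,300:340:2,2])
```

```text
190 [143 141 140] [145 143 142]
194 [164 169 170] [164 169 170]
198 [42 77 92] [42 78 93]
202 [40 78 92] [43 80 94]
206 [41 78 92] [40 79 93]
210 [40 78 93] [40 79 94]
214 [40 79 94] [40 80 95]
218 [40 79 93] [40 79 95]
222 [ 52 145 167] [ 52 144 166]
226 [ 61 170 174] [ 63 170 175]
230 [ 61 170 175] [ 63 170 175]
234 [ 61 169 175] [ 61 169 175]
238 [ 60 169 175] [ 59 168 175]
242 [ 59 168 175] [ 59 168 175]
246 [ 59 168 175] [ 58 167 175]
250 [ 57 167 174] [ 57 166 174]
254 [ 57 167 175] [ 56 165 174]
258 [ 56 166 175] [ 55 165 174]
262 [ 55 165 174] [ 54 163 174]
266 [ 51 154 170] [ 50 154 170]
270 [157 149 144] [154 145 142]
[151 151 151 151 151 147 170 175 175 175 174 175 175 175 173 164 139 151
 151 151]
```

Converted, 66.5 mm is 0.0665, 35 mm is 0.035.

Call:
{"fn": "send_rows", "kwargs": {
  "rows": "0 0 0 0.0003 0.0005 0.035 0;0 0 0 0.0003 0.0005 0.0665 0;0 0 0 0.0003 0.0005 0.0665 0;0 0 0 0.0003 0.0005 0.0665 0;0 0 0 0.0003 0.0005 0.0665 -1;0 0 0 0.0003 0.0005 0.0665 -1;0 0 0 0.0003 0.0005 0.0665 -1;0 0 0 0.0003 0.0005 0.0665 -1",
  "grip_force": 30
}}

```text
time: 4.78
eef_pos: [0.4955, 0.1356, 0.0351]
tcp_rot: [0.092, 0.996, 0.0, 0.001]
contact_force: [-2.1, 0.3, 6.1]
opening: 0.132
finger_force: 31.7
```

Call:
{"fn": "send_rows", "kwargs": {
  "rows": "0 0 0 0 0 0 -1;0 0 0 0 0 0 -1"
}}

```text
time: 5.03
eef_pos: [0.4955, 0.1356, 0.0351]
tcp_rot: [0.092, 0.996, 0.0, 0.001]
contact_force: [-1.5, -0.6, 6.4]
opening: 0.136
finger_force: 31.7
```

Converted, 2 mm is 0.002, -1.5 mm is -0.0015.

Call:
{"fn": "send_rows", "kwargs": {
  "rows": "0 0 0 0.001 0 -0.0015 -1;0 0 0 0.002 0 -0.0015 -1;0 0 0 0.002 0 -0.0015 -1"
}}

```text
time: 5.4
eef_pos: [0.4926, 0.1358, 0.0351]
tcp_rot: [0.092, 0.996, 0.0, 0.001]
contact_force: [0.7, -0.3, 1.0]
opening: 0.138
finger_force: 31.0
```

Converted, 2 mm is 0.002, 1 mm is 0.001.

Call:
{"fn": "send_rows", "kwargs": {
  "rows": "0 0 0 0.001 0 0 -1;0 0 0 0.002 0 0 -1;0 0 0 0.002 0 0 -1"
}}

```text
time: 5.78
eef_pos: [0.4909, 0.1361, 0.0351]
tcp_rot: [0.092, 0.996, 0.0, 0.001]
contact_force: [3.3, 0.1, 0.8]
opening: 0.134
finger_force: 30.8
```

Converted, 1 mm is 0.001.

Call:
{"fn": "send_rows", "kwargs": {
  "rows": "0 0 0 0.001 0 0 -1;0 0 0 0.001 0 0 -1;0 0 0 0.001 0 0 -1"
}}

```text
time: 6.15
eef_pos: [0.4897, 0.1364, 0.0351]
tcp_rot: [0.092, 0.996, 0.0, 0.0]
contact_force: [3.2, -0.2, 1.1]
opening: 0.137
finger_force: 30.8
```

Converted, 1 mm is 0.001.

Call:
{"fn": "send_rows", "kwargs": {
  "rows": "0 0 0 0.001 0 0 -1;0 0 0 0.001 0 0 -1;0 0 0 0.001 0 0 -1"
}}

```text
time: 6.52
eef_pos: [0.4886, 0.1366, 0.0351]
tcp_rot: [0.092, 0.996, 0.0, 0.0]
contact_force: [4.3, -0.8, 1.7]
opening: 0.137
finger_force: 31.0
```

Converted, 1 mm is 0.001.

Call:
{"fn": "send_rows", "kwargs": {
  "rows": "0 0 0 0.001 0 0 -1;0 0 0 0.001 0 0 -1;0 0 0 0.001 0 0 -1"
}}

```text
time: 6.9
eef_pos: [0.4876, 0.1368, 0.0351]
tcp_rot: [0.092, 0.996, 0.0, 0.0]
contact_force: [4.6, -0.8, 1.9]
opening: 0.133
finger_force: 31.1
```

Converted, 1 mm is 0.001.

Call:
{"fn": "send_rows", "kwargs": {
  "rows": "0 0 0 0.001 0 0 -1;0 0 0 0.001 0 0 -1;0 0 0 0.001 0 0 -1"
}}

```text
time: 7.28
eef_pos: [0.4866, 0.137, 0.0351]
tcp_rot: [0.092, 0.996, 0.0, 0.0]
contact_force: [3.9, -1.5, 3.6]
opening: 0.136
finger_force: 31.2
```

Converted, 3 mm is 0.003, 2 mm is 0.002.

Call:
{"fn": "send_rows", "kwargs": {
  "rows": "0 0 0 0.001 0 0 -1;0 0 0 0.002 0 0 -1;0 0 0 0.003 0 0 -1;0 0 0 0.003 0 0 -1"
}}

```text
time: 7.78
eef_pos: [0.4835, 0.1375, 0.0351]
tcp_rot: [0.092, 0.996, 0.0, 0.0]
contact_force: [3.5, -1.9, 4.8]
opening: 0.137
finger_force: 31.4
```

Run:
```python
from h import *
c=cam('wrist');cv2.imwrite('pics/w3.png',c['color'][100:400,120:520,::-1])
b=cam('side');cv2.imwrite('pics/d3.png',cv2.resize(b['color'][180:270,290:390,::-1],None,fx=6,fy=6,interpolation=cv2.INTER_CUBIC))
s=ctrl.get_state();print(wr(s['eef_pos']),s['contact_force'])
```

```text
[-99.71696211  98.9817098 ] [ 3.28378862 -0.68185871  4.42413107]
```

View pics/w3.png

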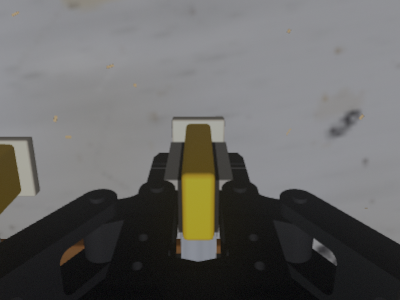

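Strip A has moved 12 mm with a pull steady at about 4 N. That is more than the largest gap plus the stop's give, so it is sliding out and the left clip is the weak one. I'll draw the strip right out.

Converted, 50 mm is 0.05, 32 mm is 0.032.

Call:
{"fn": "send_rows", "kwargs": {
  "rows": "0 0 0 0.004 0 -0.001 -1;0 0 0 0.008 0 -0.001 -1;0 0 0 0.012 0 -0.001 -1;0 0 0 0.016 0 -0.001 -1;0 0 0 0.022 0 -0.001 -1;0 0 0 0.032 0 -0.001 -1;0 0 0 0.05 0 -0.001 -1;0 0 0 0.05 0 -0.001 -1"
}}

```text
time: 8.88
eef_pos: [0.4319, 0.1469, 0.0353]
tcp_rot: [0.092, 0.996, -0.0, -0.001]
contact_force: [0.2, 0.8, -0.7]
opening: 0.136
finger_force: 30.7
```

Run:
```python
from h import *
s=ctrl.get_state();print(wr(s['eef_pos']),s['eef_pos'],s['contact_force'],s['opening'],s['qpos'])
c=cam('wrist');save(c,'w4.png')
```

```text
[-152.22453363   98.77399193] [0.43186598 0.14694069 0.03528412] [ 0.21078804  0.84247547 -0.71140037] 0.13616181030212493 [ 1.04879304e-01  1.13320252e-01  2.23062971e+00  1.35804407e-04
  8.00139451e-01 -1.28247853e+00]
```

View pics/w4.png

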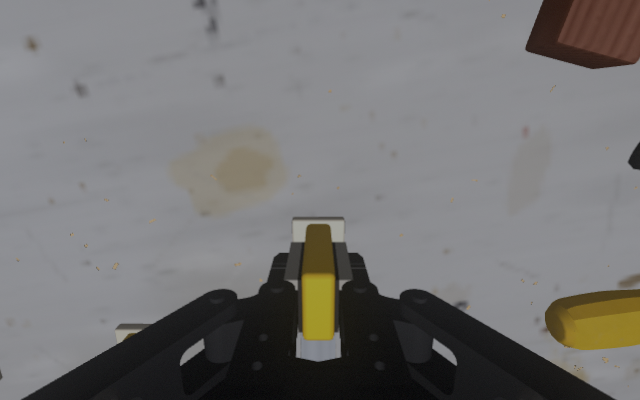

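Strip A is clear of the clip and held upright in the fingers at (318,280). I'll release it, rise and go on to the middle strip.

Converted, -75 mm is -0.075, -30 mm is -0.03.

Call:
{"fn": "send_rows", "kwargs": {
  "rows": "0 0 0 0 0 0 0;0 0 0 0 0 0 0;0 0 0 0 0 0 0;0 0 0 0 0 -0.03 0;0 0 0 0 0 -0.075 0;0 0 0 0 0 -0.075 0"
}}

```text
time: 9.68
eef_pos: [0.4373, 0.147, 0.1147]
tcp_rot: [0.092, 0.996, 0.001, 0.004]
contact_force: [0.9, -0.0, 0.2]
opening: 0.499
finger_force: 0.0
```

Run:
```python
from h import *
print(delta([*rw(-91.5,.1),.11]),turnz(),ctrl.get_state()['contact_force'])
```

```text
[-55.29707541 -99.71479043   4.94303193] 0.008586372736090198 [ 0.93913774 -0.02414736  0.20320211]
```

Converted, -99.7 mm is -0.0997, -58 mm is -0.058.

Call:
{"fn": "send_rows", "kwargs": {
  "rows": "0 0 0 -0.058 -0.0997 0.005 0;0 0 0 -0.058 -0.0997 0.005 0;0 0 0 -0.058 -0.0997 0.005 0;0 0 0 -0.058 -0.0997 0.005 0"
}}

```text
time: 10.18
eef_pos: [0.4721, 0.0381, 0.1047]
tcp_rot: [0.093, 0.996, 0.0, -0.001]
contact_force: [-0.3, 1.4, -1.2]
opening: 0.502
finger_force: 0.0
```

Run:
```python
from h import *
print(delta([*rw(-91.5,.1),.0335]),turnz())
c=cam('wrist');save(c,'w5.png')
im=c['color'][:,:,::-1]
P=[[*rw(-91.5+a,.1+b),.056] for a in(-14,14) for b in (-6,6)];print(proj(c,P).round(0))
print([ (y,int(im[y,320,2])) for y in range(190,290,4)]); print(im[245,296:346:2,0])
c=cam('side');save(c,'d5.png')
```

```text
[-1.37005313  0.91856459 71.2045531 ] -0.047119625343128746
[[310. 214.]
 [332. 214.]
 [310. 260.]
 [331. 260.]]
[(190, 109), (194, 111), (198, 97), (202, 98), (206, 97), (210, 99), (214, 99), (218, 160), (222, 180), (226, 181), (230, 180), (234, 180), (238, 179), (242, 180), (246, 180), (250, 180), (254, 180), (258, 180), (262, 161), (266, 146), (270, 144), (274, 145), (278, 145), (282, 145), (286, 145)]
[149 150 150 149 150 151 123  95  54  60  61  63  62  60  60  61  58  49
 113 151 151 150 149 148 149]
```

Converted, 69.5 mm is 0.0695, 35 mm is 0.035.

Call:
{"fn": "send_rows", "kwargs": {
  "rows": "0 0 0 -0.0015 0.0009 0.035 0;0 0 0 -0.0015 0.0009 0.0695 0;0 0 0 -0.0015 0.0009 0.0695 0;0 0 0 -0.0015 0.0009 0.0695 0;0 0 0 -0.0015 0.0009 0.0695 -1;0 0 0 -0.0015 0.0009 0.0695 -1;0 0 0 -0.0015 0.0009 0.0695 -1;0 0 0 -0.0015 0.0009 0.0695 -1"
}}

```text
time: 11.28
eef_pos: [0.4758, 0.0386, 0.0378]
tcp_rot: [0.092, 0.996, 0.0, 0.001]
contact_force: [-1.7, 0.6, 4.6]
opening: 0.135
finger_force: 32.0
```

Converted, -1 mm is -0.001.

Call:
{"fn": "send_rows", "kwargs": {
  "rows": "0 0 0 0.001 0 -0.001 -1;0 0 0 0.001 0 -0.001 -1;0 0 0 0.001 0 -0.001 -1"
}}

```text
time: 11.65
eef_pos: [0.4741, 0.0387, 0.0378]
tcp_rot: [0.092, 0.996, -0.0, 0.0]
contact_force: [-1.3, 0.4, 5.4]
opening: 0.132
finger_force: 31.8
```

Converted, 1 mm is 0.001.

Call:
{"fn": "send_rows", "kwargs": {
  "rows": "0 0 0 0.001 0 0 -1;0 0 0 0.001 0 0 -1;0 0 0 0.001 0 0 -1"
}}

```text
time: 12.02
eef_pos: [0.4735, 0.0388, 0.0378]
tcp_rot: [0.092, 0.996, -0.0, 0.001]
contact_force: [2.8, 0.3, 3.9]
opening: 0.136
finger_force: 31.8
```

Call:
{"fn": "send_rows", "kwargs": {
  "rows": "0 0 0 0.001 0 0 -1;0 0 0 0.001 0 0 -1;0 0 0 0.001 0 0 -1"
}}

```text
time: 12.4
eef_pos: [0.4726, 0.039, 0.0379]
tcp_rot: [0.092, 0.996, -0.0, 0.001]
contact_force: [4.3, -1.5, 4.5]
opening: 0.139
finger_force: 31.8
```

Converted, 1 mm is 0.001.

Call:
{"fn": "send_rows", "kwargs": {
  "rows": "0 0 0 0.001 0 0 -1;0 0 0 0.001 0 0 -1;0 0 0 0.001 0 0 -1"
}}

```text
time: 12.78
eef_pos: [0.4718, 0.0391, 0.0379]
tcp_rot: [0.092, 0.996, -0.0, 0.001]
contact_force: [5.6, -0.3, 4.6]
opening: 0.135
finger_force: 31.8
```

Converted, 1 mm is 0.001.

Call:
{"fn": "send_rows", "kwargs": {
  "rows": "0 0 0 0.001 0 0 -1;0 0 0 0.001 0 0 -1;0 0 0 0.001 0 0 -1"
}}

```text
time: 13.15
eef_pos: [0.4712, 0.0392, 0.0379]
tcp_rot: [0.092, 0.996, -0.0, 0.002]
contact_force: [6.6, -1.5, 3.1]
opening: 0.137
finger_force: 31.5
```

Converted, 1 mm is 0.001.

Call:
{"fn": "send_rows", "kwargs": {
  "rows": "0 0 0 0.001 0 0 -1;0 0 0 0.001 0 0 -1;0 0 0 0.001 0 0 -1"
}}

```text
time: 13.52
eef_pos: [0.4706, 0.0393, 0.0379]
tcp_rot: [0.092, 0.996, -0.0, 0.003]
contact_force: [9.2, -1.8, 1.1]
opening: 0.138
finger_force: 31.3
```

The middle clip holds at about 8–9 N with the force rising against the stop, so it is sound. I'll ease back and let go.

Call:
{"fn": "send_rows", "kwargs": {
  "rows": "0 0 0 -0.002 0 0 -1;0 0 0 -0.004 0 0 -1;0 0 0 -0.004 0 0 0;0 0 0 -0.004 0 0 0;0 0 0 -0.004 0 0 0;0 0 0 -0.004 0 -0.035 0;0 0 0 -0.004 0 -0.07 0;0 0 0 -0.004 0 -0.07 0"
}}

```text
time: 14.52
eef_pos: [0.4744, 0.0388, 0.1099]
tcp_rot: [0.092, 0.996, -0.0, 0.003]
contact_force: [0.2, -0.6, 0.5]
opening: 0.501
finger_force: 0.0
```

Converted, -99.6 mm is -0.0996, -4 mm is -0.004.

Call:
{"fn": "send_rows", "kwargs": {
  "rows": "0 0 0 -0.004 -0.0996 0 0;0 0 0 -0.004 -0.0996 0 0;0 0 0 -0.004 -0.0996 0 0;0 0 0 -0.004 -0.0996 0 0"
}}

```text
time: 15.02
eef_pos: [0.4574, -0.0591, 0.1061]
tcp_rot: [0.092, 0.996, 0.001, -0.001]
contact_force: [0.1, -0.2, -0.2]
opening: 0.499
finger_force: 0.0
```

Run:
```python
from h import *
print(delta([*rw(-84.5,-99.5),.0345]),turnz())
c=cam('wrist');save(c,'w6.png')
im=c['color'][:,:,::-1]
P=[[*rw(-84.5+a,-99.5+b),.056] for a in(-14,14) for b in (-6,6)];print(proj(c,P).round(0))
print([ (y,int(im[y,320,2])) for y in range(190,290,4)]); print(im[245,296:346:2,0])
```

```text
[-4.95545137 -0.46913791 71.62669706] -0.018859504698781393
[[308. 219.]
 [329. 219.]
 [308. 264.]
 [329. 264.]]
[(190, 156), (194, 162), (198, 94), (202, 94), (206, 95), (210, 95), (214, 95), (218, 96), (222, 171), (226, 177), (230, 177), (234, 177), (238, 177), (242, 177), (246, 177), (250, 177), (254, 176), (258, 177), (262, 176), (266, 142), (270, 143), (274, 142), (278, 142), (282, 142), (286, 142)]
[156 156 156 156 151 114  52  60  60  60  60  61  61  61  58  49 127 152
 156 156 156 155 155 156 156]
```

Position matches. I'll grip the right strip.

Converted, 70 mm is 0.07, 35 mm is 0.035.

Call:
{"fn": "send_rows", "kwargs": {
  "rows": "0 0 0 -0.0045 -0.0005 0.035 0;0 0 0 -0.0045 -0.0005 0.07 0;0 0 0 -0.0045 -0.0005 0.07 0;0 0 0 -0.0045 -0.0005 0.07 0;0 0 0 -0.0045 -0.0005 0.07 -1;0 0 0 -0.0045 -0.0005 0.07 -1;0 0 0 -0.0045 -0.0005 0.07 -1;0 0 0 -0.0045 -0.0005 0.07 -1"
}}

```text
time: 16.08
eef_pos: [0.4638, -0.0613, 0.0388]
tcp_rot: [0.092, 0.996, -0.0, 0.001]
contact_force: [-1.9, 1.4, 7.1]
opening: 0.132
finger_force: 32.0
```

Converted, 3 mm is 0.003, 2 mm is 0.002.

Call:
{"fn": "send_rows", "kwargs": {
  "rows": "0 0 0 0.001 0 -0.001 -1;0 0 0 0.002 0 -0.001 -1;0 0 0 0.003 0 -0.001 -1;0 0 0 0.003 0 -0.001 -1"
}}

```text
time: 16.58
eef_pos: [0.4603, -0.0607, 0.0389]
tcp_rot: [0.092, 0.996, -0.0, 0.001]
contact_force: [0.9, -0.2, 3.4]
opening: 0.136
finger_force: 31.5
```

Converted, 2 mm is 0.002, 1 mm is 0.001.

Call:
{"fn": "send_rows", "kwargs": {
  "rows": "0 0 0 0.001 0 0 -1;0 0 0 0.002 0 0 -1;0 0 0 0.002 0 0 -1"
}}

```text
time: 16.95
eef_pos: [0.4583, -0.0603, 0.0388]
tcp_rot: [0.092, 0.996, -0.0, 0.001]
contact_force: [1.8, -0.6, 5.0]
opening: 0.136
finger_force: 31.8
```

Converted, 2 mm is 0.002, 1 mm is 0.001.

Call:
{"fn": "send_rows", "kwargs": {
  "rows": "0 0 0 0.001 0 0 -1;0 0 0 0.002 0 0 -1;0 0 0 0.002 0 0 -1"
}}

```text
time: 17.32
eef_pos: [0.4563, -0.0599, 0.0388]
tcp_rot: [0.092, 0.996, -0.0, 0.001]
contact_force: [2.2, -0.7, 6.5]
opening: 0.132
finger_force: 31.8
```

Converted, 1 mm is 0.001.

Call:
{"fn": "send_rows", "kwargs": {
  "rows": "0 0 0 0.001 0 0 -1;0 0 0 0.001 0 0 -1;0 0 0 0.001 0 0 -1"
}}

```text
time: 17.7
eef_pos: [0.4554, -0.0597, 0.0388]
tcp_rot: [0.092, 0.996, -0.0, 0.001]
contact_force: [1.9, -1.1, 5.6]
opening: 0.137
finger_force: 31.8
```

Call:
{"fn": "send_rows", "kwargs": {
  "rows": "0 0 0 0.001 0 0 -1;0 0 0 0.001 0 0 -1;0 0 0 0.001 0 0 -1"
}}

```text
time: 18.08
eef_pos: [0.4547, -0.0596, 0.0388]
tcp_rot: [0.092, 0.996, -0.0, 0.001]
contact_force: [5.3, -1.3, 4.7]
opening: 0.141
finger_force: 31.6
```

Call:
{"fn": "send_rows", "kwargs": {
  "rows": "0 0 0 0.001 0 0 -1;0 0 0 0.001 0 0 -1;0 0 0 0.001 0 0 -1"
}}

```text
time: 18.45
eef_pos: [0.454, -0.0595, 0.0388]
tcp_rot: [0.092, 0.996, -0.0, 0.001]
contact_force: [6.1, -0.8, 3.8]
opening: 0.134
finger_force: 31.5
```

Converted, 1 mm is 0.001.

Call:
{"fn": "send_rows", "kwargs": {
  "rows": "0 0 0 0.001 0 0 -1;0 0 0 0.001 0 0 -1;0 0 0 0.001 0 0 -1"
}}

```text
time: 18.82
eef_pos: [0.4534, -0.0594, 0.0388]
tcp_rot: [0.092, 0.996, -0.0, 0.002]
contact_force: [7.9, -1.2, 3.1]
opening: 0.137
finger_force: 31.3
```

The right clip also holds at about 8 N, so it is sound. I'll ease off, release it and move over the left clip.

Converted, -130 mm is -0.13, -100 mm is -0.1.

Call:
{"fn": "send_rows", "kwargs": {
  "rows": "0 0 0 -0.002 0 0 -1;0 0 0 -0.004 0 0 -1;0 0 0 -0.004 0 0 0;0 0 0 -0.004 0 0 0;0 0 0 -0.004 0 0 0;0 0 0 -0.004 0 -0.04 0;0 0 0 -0.004 0 -0.1 0;0 0 0 -0.004 0 -0.13 0.5"
}}

```text
time: 19.82
eef_pos: [0.4565, -0.06, 0.1712]
tcp_rot: [0.092, 0.996, -0.0, 0.002]
contact_force: [0.7, -0.9, -0.5]
opening: 0.697
finger_force: 0.0
```

Converted, 198 mm is 0.198, -40 mm is -0.04.

Call:
{"fn": "send_rows", "kwargs": {
  "rows": "0 0 0 -0.04 0.198 -0.02 0.5;0 0 0 -0.04 0.198 -0.02 0.5;0 0 0 -0.04 0.198 -0.02 0.5;0 0 0 -0.04 0.198 -0.02 0.5;0 0 0 -0.04 0.198 -0.02 0.5;0 0 0 -0.04 0.198 -0.02 0.5"
}}

```text
time: 20.58
eef_pos: [0.5306, 0.1264, 0.1875]
tcp_rot: [0.093, 0.996, -0.0, -0.001]
contact_force: [-0.2, -0.5, -1.0]
opening: 0.756
finger_force: 0.0
```

Run:
```python
from h import *
s=ctrl.get_state();print(s['eef_pos'],wr(s['eef_pos']),turnz(),delta([*rw(-3,100),.040]))
c=cam('wrist');import pickle;pickle.dump(c,open('w7.pkl','wb'))
im=cv2.cvtColor(c['color'],cv2.COLOR_RGB2BGR)
cv2.imwrite('pics/w7.png',im)
print(proj(c,[[*rw(-8+a,100+b),.05] for a,b in [(-25,-20),(-25,20),(25,-20),(25,20)]]).round(0))
```

```text
[0.53061603 0.12638865 0.18754235] [-51.37998179  96.69210425] -0.05465412532227276 [-48.64514612   3.50524395 147.45057469]
[[299. 215.]
 [347. 215.]
 [300. 269.]
 [346. 269.]]
```

View pics/w7.png

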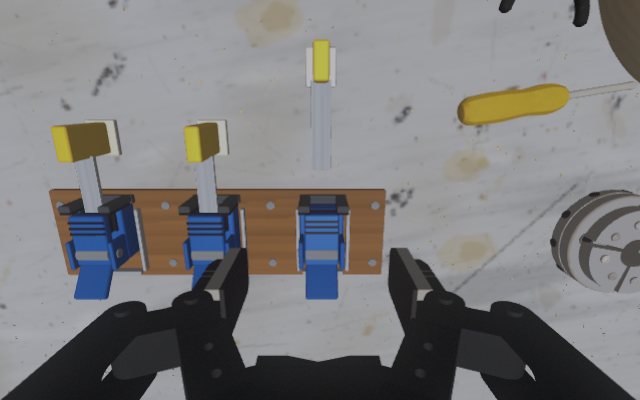

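Strip A stands free at (321,95). Clips B and C still hold their strips, and the weak clip A is centred at (322,240), where I predicted. I'll grasp clip A.

Converted, 145.5 mm is 0.1455, -48.6 mm is -0.0486.

Call:
{"fn": "send_rows", "kwargs": {
  "rows": "0 0 0 -0.0486 0.0035 0.03 0.5;0 0 0 -0.0486 0.0035 0.08 0.5;0 0 0 -0.0486 0.0035 0.115 0.5;0 0 0 -0.0486 0.0035 0.1455 0.5;0 0 0 -0.0486 0.0035 0.1455 0.5;0 0 0 -0.0486 0.0035 0.1455 0.5"
}}

```text
time: 21.38
eef_pos: [0.5806, 0.1213, 0.0442]
tcp_rot: [0.093, 0.996, 0.0, 0.001]
contact_force: [0.6, -0.3, -0.0]
opening: 0.749
finger_force: 0.0
```

Run:
```python
from h import *
s=ctrl.get_state();print(s['eef_pos'],wr(s['eef_pos']),s['contact_force'],delta([*rw(-3,100),.040]))
```

```text
[0.5806417  0.12131035 0.04416178] [ -1.27191993 100.88001591] [ 0.57047275 -0.2780183  -0.04958159] [ 1.73417135 -0.88323278  4.15856732]
```

Call:
{"fn": "send_rows", "kwargs": {
  "rows": "0 0 0 0 0 0 -1;0 0 0 0 0 0 -1;0 0 0 0 0 0 -1;0 0 0 0 0 0 -1;0 0 0 0 0 0 -1",
  "grip_force": 40
}}

```text
time: 22.0
eef_pos: [0.5815, 0.122, 0.0451]
tcp_rot: [0.092, 0.996, -0.0, 0.002]
contact_force: [-0.8, -2.1, 6.0]
opening: 0.459
finger_force: 42.5
```

Converted, -150 mm is -0.15, -110 mm is -0.11.

Call:
{"fn": "send_rows", "kwargs": {
  "rows": "0 0 0 0 0 -0.01 -1;0 0 0 0 0 -0.03 -1;0 0 0 0 0 -0.06 -1;0 0 0 0 0 -0.11 -1;0 0 0 0 0 -0.15 -1;0 0 0 0 0 -0.15 -1"
}}

```text
time: 22.75
eef_pos: [0.5816, 0.1226, 0.1983]
tcp_rot: [0.092, 0.996, 0.001, 0.004]
contact_force: [-0.0, -0.6, -2.6]
opening: 0.459
finger_force: 41.7
```

Run:
```python
from h import *
import pickle;c=pickle.load(open('w1.pkl','rb'))
W=np.array([pix2plane(c,p,.03) for p in [(98,81),(0,110),(43,222),(153,192)]]);print(W.round(3),W.mean(0),[np.linalg.norm(W[i]-W[i-1]).round(3) for i in range(4)])
s=cam('scene')
W=np.array([pix2plane(s,p,.03) for p in [(367,270),(424,313),(380,366),(320,318)]]);print(W.round(3),W.mean(0))
T=W.mean(0)
print(ctrl.get_state()['eef_pos'],delta([T[0],T[1],.2]),turnz())
w=cam('wrist');cv2.imwrite('pics/w8.png',w['color'][150:400,120:520,::-1])
```

```text
[[ 0.364 -0.229  0.03 ]
 [ 0.381 -0.365  0.03 ]
 [ 0.535 -0.367  0.03 ]
 [ 0.514 -0.201  0.03 ]] [ 0.44877226 -0.29037532  0.03      ] [np.float64(0.153), np.float64(0.137), np.float64(0.154), np.float64(0.168)]
[[ 0.521 -0.219  0.03 ]
 [ 0.534 -0.377  0.03 ]
 [ 0.383 -0.395  0.03 ]
 [ 0.362 -0.239  0.03 ]] [ 0.44991609 -0.30735295  0.03      ]
[0.5800112  0.12246515 0.19508586] [  49.22606157 -446.36327836   -5.39469176] 0.029024161689051198
```

View pics/w8.png

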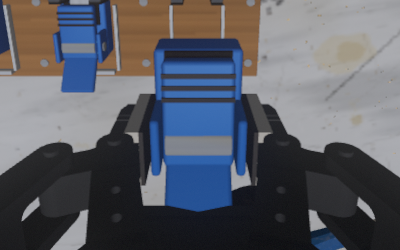

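The clip is held level at crop pixel (198,110), with the left station empty behind it. I'll carry it to the tray.

Call:
{"fn": "send_rows", "kwargs": {
  "rows": "0 0 0 0.049 -0.446 -0.005 -1;0 0 0 0.049 -0.446 -0.005 -1;0 0 0 0.049 -0.446 -0.005 -1;0 0 0 0.049 -0.446 -0.005 -1;0 0 0 0.049 -0.446 -0.005 -1;0 0 0 0.049 -0.446 -0.005 -1;0 0 0 0.049 -0.446 -0.005 -1;0 0 0 0.049 -0.446 -0.005 -1"
}}

```text
time: 23.85
eef_pos: [0.4474, -0.3094, 0.1954]
tcp_rot: [0.095, 0.996, 0.002, -0.002]
contact_force: [-0.6, 0.2, -1.5]
opening: 0.461
finger_force: 41.8
```

Run:
```python
from h import *
s=ctrl.get_state();print(s['eef_pos'],s['opening'],s['contact_force'],delta([.45,-.307,.06]),turnz())
```

```text
[ 0.44744766 -0.3094279   0.19536038] 0.4610696808797714 [-0.59495745  0.21470992 -1.51292824] [ -2.64558082   2.50957571 135.35709533] -0.27210736700240545
```

Converted, 149 mm is 0.149, 146 mm is 0.146.

Call:
{"fn": "send_rows", "kwargs": {
  "rows": "0 0 0 0 0 0.05 -1;0 0 0 0 0 0.095 -1;0 0 0 0 0 0.125 -1;0 0 0 0 0 0.146 -1;0 0 0 0 0 0.149 -1;0 0 0 0 0 0.149 -1"
}}

```text
time: 24.6
eef_pos: [0.4498, -0.3065, 0.0484]
tcp_rot: [0.092, 0.996, 0.001, -0.001]
contact_force: [-0.2, -0.1, -0.3]
opening: 0.459
finger_force: 41.8
```

Converted, 3 mm is 0.003, 1.5 mm is 0.0015.

Call:
{"fn": "send_rows", "kwargs": {
  "rows": "0 0 0 0 0 0.0015 -1;0 0 0 0 0 0.003 -1;0 0 0 0 0 0.003 -1;0 0 0 0 0 0.003 -1"
}}

```text
time: 25.1
eef_pos: [0.45, -0.3074, 0.0461]
tcp_rot: [0.092, 0.996, -0.0, 0.0]
contact_force: [-0.5, -0.2, -2.0]
opening: 0.458
finger_force: 41.8
```

Converted, 3 mm is 0.003, 1.5 mm is 0.0015.

Call:
{"fn": "send_rows", "kwargs": {
  "rows": "0 0 0 0 0 0.0015 -1;0 0 0 0 0 0.003 -1;0 0 0 0 0 0.003 -1;0 0 0 0 0 0.003 -1"
}}

```text
time: 25.6
eef_pos: [0.4499, -0.3073, 0.0428]
tcp_rot: [0.092, 0.996, 0.0, -0.0]
contact_force: [-0.3, 0.8, -2.4]
opening: 0.458
finger_force: 41.8
```

Converted, 1.5 mm is 0.0015.

Call:
{"fn": "send_rows", "kwargs": {
  "rows": "0 0 0 0 0 0.0015 -1;0 0 0 0 0 0.0015 -1;0 0 0 0 0 0.0015 -1"
}}

```text
time: 25.98
eef_pos: [0.4501, -0.3075, 0.0422]
tcp_rot: [0.092, 0.996, -0.0, 0.0]
contact_force: [-2.1, 2.6, 5.6]
opening: 0.459
finger_force: 42.6
```

Contact with the tray floor. I'll release, rise and check.

Converted, -180 mm is -0.18, -150 mm is -0.15.

Call:
{"fn": "send_rows", "kwargs": {
  "rows": "0 0 0 0 0 0 0.5;0 0 0 0 0 0 0.5;0 0 0 0 0 0 0.5;0 0 0 0 0 -0.04 0.5;0 0 0 0 0 -0.09 0.5;0 0 0 0 0 -0.15 0.5;0 0 0 0 0 -0.18 0.5;0 0 0 0 0 -0.18 0.5"
}}

```text
time: 26.98
eef_pos: [0.4512, -0.3086, 0.2248]
tcp_rot: [0.092, 0.996, -0.002, 0.003]
contact_force: [0.6, 0.2, -0.5]
opening: 0.75
finger_force: 0.0
```

Converted, 170 mm is 0.17, -60 mm is -0.06.

Call:
{"fn": "send_rows", "kwargs": {
  "rows": "0 0 0 -0.02 0.17 -0.06 0.5;0 0 0 -0.02 0.17 -0.06 0.5;0 0 0 -0.02 0.17 -0.06 0.5;0 0 0 -0.02 0.17 -0.06 0.5;0 0 0 -0.02 0.17 -0.06 0.5;0 0 0 -0.02 0.17 -0.06 0.5"
}}

```text
time: 27.72
eef_pos: [0.4999, -0.1448, 0.2795]
tcp_rot: [0.093, 0.996, 0.0, -0.001]
contact_force: [-1.5, -0.1, 0.5]
opening: 0.75
finger_force: 0.0
```

Run:
```python
from h import *
c=cam('wrist');save(c,'w9.png')
```

```text
(no output)
```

View pics/w9.png

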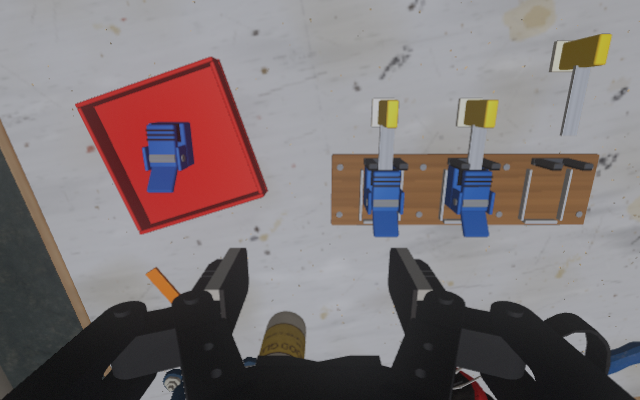

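The weak clip stands upright in the tray at (165,155). Strip A stands in front of the rail at (580,55). The other two clips are in their stations at (384,190) and (470,190), still gripping their strips. The robot is touching nothing.

```bash
python3 -c "
from plant import ctrl;print(ctrl.sign_off())"
```

```text
the job is handed in; nothing more can be done
None
```

The job is done and handed in at about 28 s: the left clip was the weak one, letting its strip go at about 4 N, and it now stands upright in the red tray with its strip standing in front of the rail; the middle and right clips held at about 8–9 N and are still in their stations gripping their strips.

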